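# Spin the carver's turntable and brake it on its mark

## Task

Flick the turntable's peg with the outside of the fingers so that the wheel spins freely anticlockwise (seen from above), and let it coast until its mark has run past the index block at least once. When the mark comes round again (the next turn or a later one), brake the wheel with a fingertip on the disc, not on the peg, so that it stops with the mark squarely opposite the block, then take the hand away and leave it standing there. Never take the peg between the fingers, do not nudge it into place after it has stopped, and leave the mallet, cup and jar alone.

Things in the scene. Friction and masses are not known exactly. Their poses are not given: they have to be found in the camera images.
- wheel (a joint): wheel angle in rad, not wrapped, growing anticlockwise seen from above; the mark is opposite the block at every multiple of 2 pi. It starts at rest between 2.0 and 4.3: first pass at 6.283, stop at 12.566 or a later multiple. The wheel (about 1.8 kg, no end stops) coasts, losing roughly 1/16 of its speed plus 0.06 rad/s each second: 2 rad/s gives about two turns. The rigid face stops dead under a light touch (5 N) and stays
- hub (a point): centre of the wheel's flat upper face, on its axis, 75 mm above the bench. The wheel is a plywood disc 320 mm in diameter, 25 mm thick. A round carved rosette 100 mm in diameter, up to 34 mm above the face, is fixed at its middle; the rest of the face is flat and bare but for the peg
- peg_mid (a point): middle (half-way up) of the upright wooden peg fixed in the wheel: 16 mm in diameter, 40 mm tall above the wheel's face, its axis 90 mm from the wheel's axis. It lies at the same angle as the mark; this point is 20 mm above the face
- mark_end (a point): outer end of the mark, on the wheel's face 155 mm from the axis. The mark is a dark inlaid radial strip 12 mm wide, from 107 mm to 159 mm from the axis, in line with the peg; it is flush to touch
- index (a point): the place 155 mm from the wheel's axis, level with its face, where the mark's end belongs. The index block is a fixed dark wooden block beside the rim: 70 mm wide along the rim, near face 170 mm and back 204 mm from the axis, top 86 mm above the bench (11 mm above the wheel's face). This frame's x axis points from the wheel's axis to the block
- mallet: loose carver's mallet lying on the bench, about 250 mm long and 76 mm thick, along its own x axis; origin on the bench beneath where head and handle meet; leave it alone
- holder: loose empty clay cup, 80 mm in diameter and 100 mm tall; origin at the centre of its underside; leave it alone
- wax: loose glass jar of wax, 68 mm in diameter and 45 mm tall; origin at the centre of its underside; leave it alone

How it is judged:
By the outcome, as a careful person would: the job done as asked, in the order asked, and still so for the second after the job is handed in, with the robot touching nothing.
It also fails if it takes over 51 s, if anything falls off the work surface, if the arm or the gripper's body presses on something with over 40 N, if the wrist force passes 120 N, or if a joint passes its speed limit or range.

## Robot

A 6-joint arm with a two-finger parallel gripper is mounted at the origin on the work surface. World frame = base frame: x ahead of the robot, y to its left, z up, the work surface at z = 0. Lengths are in mm, angles in rad, forces in N, time in s.
With the tool pointing down it reaches from about 275 to 750 mm from the base axis. Payload 10.2 kg.
Tool frame: the origin (TCP) lies between the finger pads; the fingertips stand 22 mm ahead of it and the grasp point (between the pads) lies 3 mm ahead of it (ctrl.nose_length is the distance from the TCP to the fingertips, in mm); z points along the fingers, y is the line along which they close (so a half turn about z gives the same grasp; the last joint's range is limited). The gripper opens to 85 mm and grips with 20 to 120 N. Pads are 22 mm wide; open, the fingers measure 114 mm over their backs; the gripper's body (76 mm by 85 mm) begins 54 mm behind the grasp point. The pads swing forward as they close: fully open they stand 13 mm farther back than shut.
Start: joints at [-0.223, 0.313, 1.498, -0, 1.331, -0.223], TCP at [525.006, -0.013, 231.794] pointing down, gripper open.
Joint ranges: [-2.94, 2.94], [-0.97, 2.17], [0.19, 2.56], [-1.23, 4.37], [0.02, 3.11], [-2.88, 2.88]. Speed limits (rad/s): [2.39, 2.39, 3.01, 3.14, 3.14, 3.14].

## Interface

Orientations are given as a unit quaternion [w, x, y, z].
In Python, from rig import sense, imaging, ctrl gives the robot as it stands. The module is installed in compiled form; this text tells all that it offers.
- The arm moves only by the tool apply_moves, never from a script. Its argument "commands" is a list of rows, each a list of 5 numbers: the gripper command: -1 is fully open, 1 is shut, values between are in proportion, then the shift along the tool's x, y, z in mm, then the turn about the tool's z in degrees. A call has 1 to 20 rows; each row shifts and turns the commanded pose from where the row before left it, along the tool's axes as they then stand; what a row does not reach is not made up. A row lasts 1/8 s, in which the tool goes at most 62.5 mm and 10.7 degrees, less where a joint would pass 70% of its speed; a pose out of reach is approached as far as the arm can. A call is refused whole if a number of a shift passes 62.5 or a number of a turn 10.7, either way. A call with a gripper value outside its range is refused whole. The fingers move at their own pace and stop on an object; "newtons" is the grip in N (left out, the last holds). Time passes only in rows, so rows that do not move let the fingers close. It gives the time, the measured TCP pose, the force, the opening and the grip force at its end, in the units of the state.
- sense(): the state, without advancing time (a new reading comes with each control period).
- imaging.capture(name): name is "scene" or "side" or "wrist"; returns the picture (420x560x3 uint8, blue, green, red); there is no depth.
- imaging.calibration(name): a dict with "camera_matrix" (3x3 intrinsics, pixels), "k1" (the pictures are not rectified: a ray, as slopes to the right and down, at radius r is drawn at 1 + k1 r^2 times it, then the intrinsics apply), "world_to_cam" (4x4, takes a point from world to camera coordinates). Camera axes: x right, y up, looking along -z (the intrinsics and any distortion apply to the point x, -y, -z); pixel columns grow to the right and rows downward; lengths in mm; the calibration is good to about 2 mm. A picture is of the moment at which its call begins: read the wrist's pose just before it. calibration takes no time and is no camera call; for the wrist camera it gives the pose at the moment of the call.
- ctrl.finish_job(): hands the job in; it is judged then, once.
The state is a dict: "time_s": time; "joints": joint angles; "dq": joint speeds; "tau": joint torques, N m; "eef_pos": TCP position; "ee_rot": TCP orientation; "force": force on the tool from outside, world axes, zero at the start; "wrist_torque": the same for the moment, N m; "grip_width": opening from 0.0 (shut) to 1.0 (fully open); "grip_force": force on a finger pad.
Only numpy, scipy, OpenCV 4.12 (cv2) and the standard library are available. Lean on these libraries where they do the work, as an engineer would, in place of code of your own. Each camera call takes 0.05 s, during which the arm holds its last target. There are 200 camera calls.

## Working session

There is one attempt and no reset: what is moved stays moved. The work goes in short steps, Python scripts to look and compute and a tool call to move; the robot and the scene stay as the last step left them, time stands still between calls to the robot, and variables do not carry over. Pictures are saved under pics/ and viewed, at most 10 in all, crops included, and the job is handed in when it is done.

Besides the shell and the picture viewer there is one more tool, called after "Request:" as name(argument=value, ...), one argument or row to a line, values as JSON. apply_moves: Moves the arm, as the interface text tells. Its arguments: {"type":"object","properties":{"commands":{"type":"array","items":{"type":"array","items":{"type":"number"}}},"newtons":{"type":"number"}},"required":["commands"]}

```bash
mkdir -p pics
python3 - <<'E'
from rig import sense, imaging, ctrl
import cv2,numpy as np
s=sense();print(s, ctrl.nose_length)
a=imaging.capture("scene");b=imaging.capture("side")
cv2.imwrite("pics/scene.png",a);cv2.imwrite("pics/side.png",b)
for n in("scene","side"):print(imaging.calibration(n))
E
```

```text
{'time_s': 0.0, 'joints': array([-2.23391830e-01,  3.13449789e-01,  1.49846758e+00,  2.25963144e-05,
        1.33103269e+00, -2.23430400e-01]), 'dq': array([ 9.01291822e-04, -1.96131514e-04, -2.48558710e-05,  9.18095440e-04,
        6.19135898e-04, -2.01466647e-03]), 'tau': array([-5.78409599e-04, -4.12261176e+01, -2.59742296e+01, -3.58453699e-04,
        4.11797926e-03, -1.23038126e-05]), 'eef_pos': array([5.24725242e+02, 6.02792008e-02, 2.31223719e+02]), 'ee_rot': array([-5.80161833e-04,  7.07094884e-01,  7.07118352e-01, -3.52372556e-04]), 'force': array([-0.54361845, -0.04285132, -0.26117386]), 'wrist_torque': array([-0.00938178, -0.01810093,  0.01281736]), 'grip_force': 0.0, 'grip_width': 0.9985724062691128} 22.0
{'camera_matrix': array([[417.04247396,   0.        , 279.92503752],
       [  0.        , 417.04247396, 208.10097328],
       [  0.        ,   0.        ,   1.        ]]), 'k1': -0.059615068738325484, 'world_to_cam': array([[ 3.10377760e-01,  9.50595307e-01, -5.84876138e-03,
        -1.86394829e+02],
       [-6.15400252e-01,  2.05615377e-01,  7.60923679e-01,
         3.11648975e+02],
       [ 7.24533074e-01, -2.32574458e-01,  6.48815032e-01,
        -1.53447415e+03],
       [ 0.00000000e+00,  0.00000000e+00,  0.00000000e+00,
         1.00000000e+00]])}
{'camera_matrix': array([[474.13985361,   0.        , 272.65440898],
       [  0.        , 474.13985361, 207.53630818],
       [  0.        ,   0.        ,   1.        ]]), 'k1': 0.05344053809743202, 'world_to_cam': array([[-9.97603132e-01, -6.79855641e-02,  1.28822834e-02,
         5.77487278e+02],
       [ 5.17272210e-02, -6.09067803e-01,  7.91429533e-01,
        -8.41239656e+01],
       [-4.59595992e-02,  7.90198946e-01,  6.11124653e-01,
        -1.19491858e+03],
       [ 0.00000000e+00,  0.00000000e+00,  0.00000000e+00,
         1.00000000e+00]])}
```

View pics/scene.png

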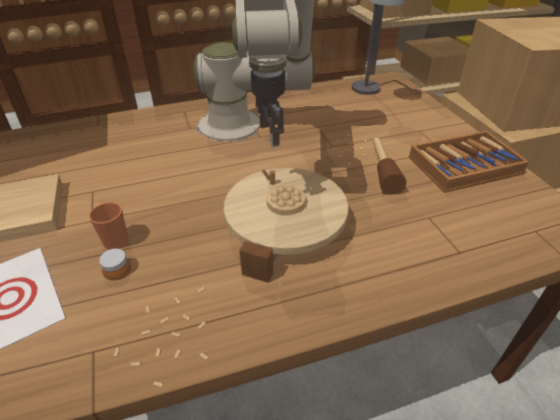

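View pics/side.png

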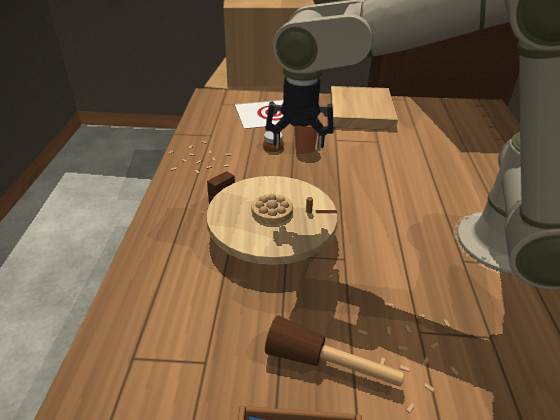

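The scene view shows the wheel around (287,207), peg at (271,178), block at (257,261). The side view shows the wheel around (272,215), peg at (309,206), mark at (317..336,212), block at (221,185). The mallet, cup and jar are clear of the wheel.

```bash
cat > h.py <<'E'
import cv2,numpy as np
from rig import sense, imaging, ctrl
def ray(n,uv,z,cal=None):
    c=cal or imaging.calibration(n);K=c["camera_matrix"];uv=np.atleast_2d(np.array(uv,float))
    d=np.c_[(uv[:,0]-K[0,2])/K[0,0],(uv[:,1]-K[1,2])/K[1,1]];u=d.copy()
    for _ in range(10):u=d/(1+c["k1"]*(u**2).sum(1,keepdims=True))
    W=c["world_to_cam"];R=W[:3,:3];o=-R.T@W[:3,3]
    v=np.c_[u[:,0],-u[:,1],-np.ones(len(u))]@R
    return o+v*((z-o[2])/v[:,2])[:,None]
def proj(n,p):
    c=imaging.calibration(n);K=c["camera_matrix"];q=np.atleast_2d(p)@c["world_to_cam"][:3,:3].T+c["world_to_cam"][:3,3]
    u=np.c_[q[:,0],-q[:,1]]/-q[:,2:];u=u*(1+c["k1"]*(u**2).sum(1,keepdims=True))
    return u@K[:2,:2].T+K[:2,2]
def circ(p):
    A=np.c_[2*p[:,:2],np.ones(len(p))];s=np.linalg.lstsq(A,(p[:,:2]**2).sum(1),rcond=None)[0]
    return s[:2],np.sqrt(s[2]+s[:2]@s[:2])
E
python3 - <<'E'
from h import *
out=[]
for n,c in(("scene",(287,207)),("side",(272,215))):
    a=cv2.imread(f"pics/{n}.png");h=cv2.cvtColor(a,cv2.COLOR_BGR2HSV)
    w=ray(n,[c],75)[0];print(n,w)
    for uv in [(c[0]-50,c[1]),(c[0],c[1]+22),(c[0]+80,c[1]),(c[0],c[1]+50)]:print(h[uv[1],uv[0]],end=' ')
    print()
for n,l in(("scene",[(225,207),(348,207),(266,241),(318,177)]),("side",[(207,216),(337,216),(272,178),(272,250)])):
    p=ray(n,l,75);print(n,p[:,:2].round())
print("mark",ray("side",[(336,212),(317,211)],75),"peg base",ray("side",[(309,213)],75),ray("scene",[(272,184)],75),"mark scene",ray("scene",[(263,175)],75))
print("block top",ray("side",[(208,181),(231,174),(235,183),(211,193)],86))
for n in("scene","side"):
    a=cv2.imread(f"pics/{n}.png"); 
    x,y=(207,155) if n=="scene" else(190,160)
    cv2.imwrite(f"pics/{n}c.png",cv2.resize(a[y:y+130,x:x+160],None,fx=5,fy=4.6,interpolation=cv2.INTER_CUBIC)[:600])
E
```

```text
scene [601.01872748  19.13043066  75.        ]
[ 18  79 206] [ 18  82 193] [ 15 119 152] [ 15 123 106] 
side [578.8314629   38.10333189  75.        ]
[ 18 101 219] [ 18 102 212] [ 14 131 158] [ 15 129  77] 
scene [[ 551. -130.]
 [ 650.  166.]
 [ 701.  -66.]
 [ 507.  142.]]
side [[ 734.   55.]
 [ 422.   29.]
 [ 590. -121.]
 [ 570.  162.]]
mark [[423.99253775  13.2294559   75.        ]
 [470.21613495  13.1813368   75.        ]] peg base [[489.67774077  22.74332328  75.        ]] [[497.06923998  11.68407494  75.        ]] mark scene [[4.49521310e+02 2.16679281e-01 7.50000000e+01]]
block top [[ 754.03925768  -75.86361143   86.        ]
 [ 699.00488343 -113.73457808   86.        ]
 [ 682.93654814  -72.94315363   86.        ]
 [ 737.2398071   -23.85680153   86.        ]]
```

View pics/scenec.png

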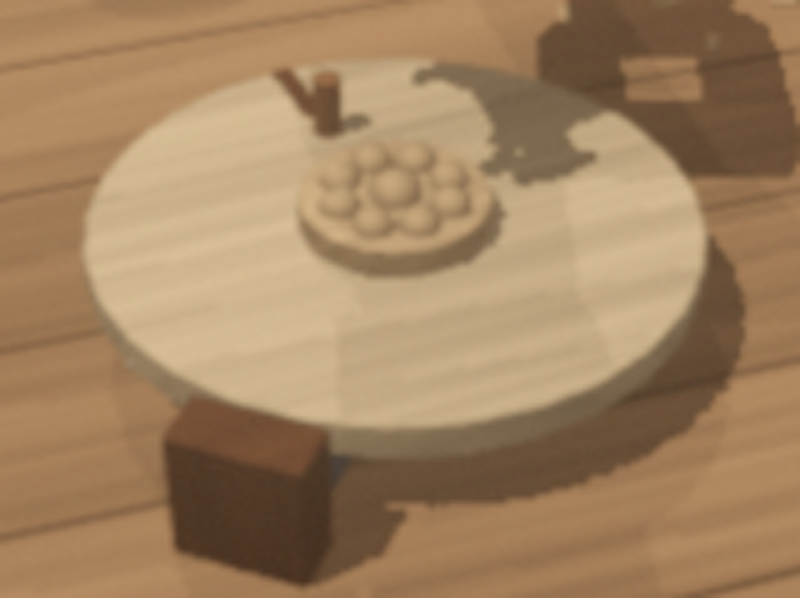

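View pics/sidec.png

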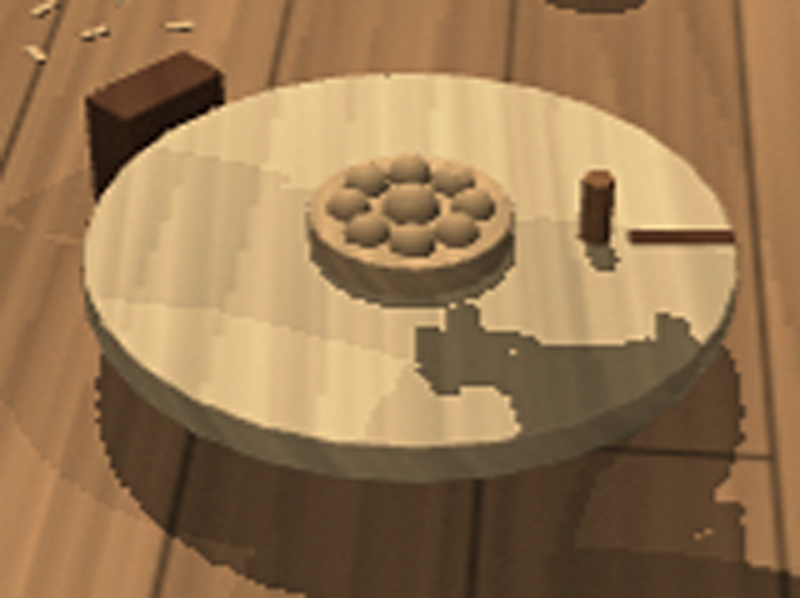

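The crops show it clearly. In the scene view the rim spans x 85–706 and y 58–430. In the side view it spans x 85–737 and y 73–445, with the mark from (630,237) to (735,237) and the block's top corners near (88,100), (185,53), (222,75) and (125,118).

Run:
```python
from h import *
S=lambda l:np.array(l)/[5,4.6]+[207,155]-[.4,.4]; D=lambda l:np.array(l)/[5,4.6]+[190,160]-[.4,.4]
C=[]
for n,r in(("scene",S([(85,240),(706,240),(395,58),(415,430),(150,140),(640,140),(600,375)])),("side",D([(85,258),(737,262),(400,73),(410,445),(150,355),(660,365),(620,118)]))):
    p=ray(n,r,75);c,R=circ(p);C.append(c);print(n,c,R,np.hypot(*(p[:,:2]-c).T).round())
c0=np.mean(C,0)
for n,k,c in(("scene",S([(166,435),(195,398),(330,430),(303,475)]),C[0]),("side",D([(88,100),(185,53),(222,75),(125,118)]),C[1])):
    b=ray(n,k,86)[:,:2];v=b.mean(0)-c;print("block",b.round(),v,np.hypot(*v),np.degrees(np.arctan2(v[1],v[0])))
m=ray("side",D([(630,237),(735,237)]),75)[:,:2]-C[1];print("mark",m,np.hypot(*m.T),np.degrees(np.arctan2(m[:,1],m[:,0])))
p=ray("scene",S([(327,82)]),115)[0,:2]-C[0];print(p,np.hypot(*p),np.degrees(np.arctan2(p[1],p[0])))
p=ray("side",D([(598,178)]),115)[0,:2]-C[1];print(p,np.hypot(*p),np.degrees(np.arctan2(p[1],p[0])))
```

```text
scene [585.70985995  20.16640256] 156.47961426963428 [158. 158. 161. 159. 153. 153. 154.]
side [580.48346018  22.54445958] 156.2258637231903 [158. 158. 156. 160. 153. 152. 157.]
block [[ 717. -132.]
 [ 697. -113.]
 [ 737.  -61.]
 [ 762.  -81.]] [ 142.64934811 -116.99961161] 184.49321297684804 -39.358271619413046
block [[ 756.  -74.]
 [ 713. -126.]
 [ 690. -105.]
 [ 734.  -58.]] [ 142.55796301 -113.62756512] 182.3019373775663 -38.5570251297359
mark [[-106.84926104   -8.58916142]
 [-158.08574855  -12.93486586]] [107.19392836 158.61404304] [-175.40411629 -175.32237428]
[-86.26249098  -8.46463512] 86.67679850102614 -174.3957080868939
[-88.85187774  -5.75084267] 89.03779180608947 -176.29675743362858
```

Request:
apply_moves(
  commands=[
    [1, 31, 12, 0, 0],
    [1, 31, 12, 0, 0],
    [1, 31, 12, 10, 0],
    [1, 31, 12, 20, 0],
    [1, 32, 10, 30, 0],
    [1, 0, 0, 30, 0],
    [1, 0, 0, 25, 0],
    [1, 0, 0, 10, 0],
    [1, 0, 0, 5, 0],
    [1, 0, 0, 0, 0],
  ],
  newtons=30,
)

```text
time_s: 1.35
eef_pos: [583.3, 155.9, 102.3]
ee_rot: [0.0, 0.707, 0.707, 0.0]
force: [0.1, -0.4, -0.2]
grip_width: 0.002
grip_force: 0.0
```

Request:
apply_moves(
  commands=[
    [1, 0, 0, 3, 0],
    [1, 0, 0, 1, 0],
    [1, 0, 0, 0, 0],
  ],
)

```text
time_s: 1.72
eef_pos: [583.0, 156.0, 97.9]
ee_rot: [0.0, 0.707, 0.707, 0.0]
force: [-0.7, 0.2, 0.2]
grip_width: 0.001
grip_force: 0.0
```

Request:
apply_moves(
  commands=[
    [1, 0, 0, 1, 0],
    [1, 0, 0, 0, 0],
  ],
)

```text
time_s: 1.98
eef_pos: [583.0, 156.0, 96.8]
ee_rot: [-0.0, 0.707, 0.707, -0.0]
force: [-0.2, -0.4, 0.3]
grip_width: 0.003
grip_force: 0.0
```

Request:
apply_moves(
  commands=[
    [1, 0, 0, 0.5, 0],
    [1, 0, 0, 0, 0],
  ],
)

```text
time_s: 2.22
eef_pos: [583.0, 156.0, 96.3]
ee_rot: [-0.0, 0.707, 0.707, -0.0]
force: [-0.2, -0.1, -1.0]
grip_width: -0.003
grip_force: 0.0
```

Request:
apply_moves(
  commands=[
    [1, 0, 0, 0.5, 0],
    [1, 0, 0, 0, 0],
  ],
)

```text
time_s: 2.48
eef_pos: [583.0, 156.0, 95.7]
ee_rot: [-0.0, 0.707, 0.707, -0.0]
force: [-0.3, 1.3, -0.3]
grip_width: -0.003
grip_force: 0.0
```

Request:
apply_moves(
  commands=[
    [1, 0, 0, 0.5, 0],
    [1, 0, 0, 0, 0],
  ],
)

```text
time_s: 2.72
eef_pos: [583.0, 156.0, 95.3]
ee_rot: [-0.0, 0.707, 0.707, -0.0]
force: [-1.1, 0.6, 0.0]
grip_width: -0.001
grip_force: 0.0
```

Request:
apply_moves(
  commands=[
    [1, 0, 0, 0.5, 0],
    [1, 0, 0, 0, 0],
  ],
)

```text
time_s: 2.98
eef_pos: [583.0, 156.0, 94.7]
ee_rot: [-0.0, 0.707, 0.707, -0.0]
force: [-0.0, 0.3, 0.1]
grip_width: -0.002
grip_force: 0.0
```

Request:
apply_moves(
  commands=[
    [1, 0, 0, 0.6, 0],
    [1, 0, 0, 0, 0],
  ],
)

```text
time_s: 3.22
eef_pos: [583.0, 156.0, 94.1]
ee_rot: [-0.0, 0.707, 0.707, -0.0]
force: [0.4, -0.8, -0.3]
grip_width: -0.001
grip_force: 0.0
```

Request:
apply_moves(
  commands=[
    [1, 0, 0, 0.6, 0],
    [1, 0, 0, 0, 0],
  ],
)

```text
time_s: 3.48
eef_pos: [583.0, 156.0, 93.5]
ee_rot: [-0.0, 0.707, 0.707, -0.0]
force: [0.1, -0.2, 0.0]
grip_width: -0.0
grip_force: 0.0
```

Run:
```python
from h import *
a=imaging.capture("side")[130:280,170:370]
b=imaging.capture("scene")[120:270,200:400]
cv2.imwrite("pics/t1.png",cv2.resize(np.hstack([a,b]),None,fx=2,fy=2,interpolation=cv2.INTER_CUBIC))
print(sense()["force"],sense()["eef_pos"])
```

```text
[-0.16045111  0.17294566  0.01388834] [583.03159176 155.98961535  93.59840809]
```

View pics/t1.png

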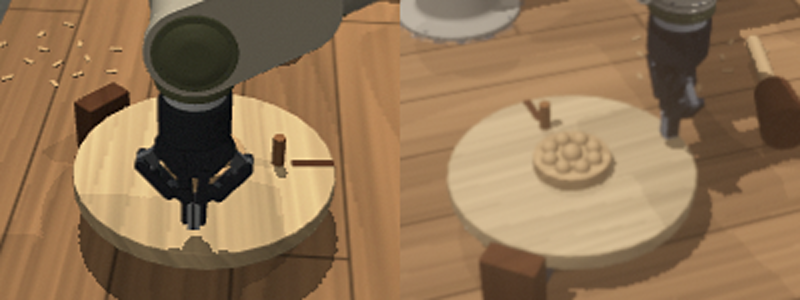

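The hand is directly over the +y side of the disc, with its tip at about (195,227) in the left half and nearly on the face. I'll continue the slow descent.

Request:
apply_moves(
  commands=[
    [1, 0, 0, 0.7, 0],
    [1, 0, 0, 0, 0],
  ],
)

```text
time_s: 3.82
eef_pos: [583.0, 156.0, 92.8]
ee_rot: [-0.0, 0.707, 0.707, -0.0]
force: [0.4, -0.1, -0.2]
grip_width: 0.001
grip_force: 0.0
```

Request:
apply_moves(
  commands=[
    [1, 0, 0, 0.7, 0],
    [1, 0, 0, 0, 0],
  ],
)

```text
time_s: 4.08
eef_pos: [583.0, 156.0, 92.1]
ee_rot: [-0.0, 0.707, 0.707, -0.0]
force: [0.4, 0.1, -0.2]
grip_width: -0.002
grip_force: 0.0
```

Request:
apply_moves(
  commands=[
    [1, 0, 0, 0.7, 0],
    [1, 0, 0, 0, 0],
  ],
)

```text
time_s: 4.32
eef_pos: [583.0, 156.0, 91.5]
ee_rot: [-0.0, 0.707, 0.707, -0.0]
force: [-0.3, 0.0, -0.1]
grip_width: 0.0
grip_force: 0.0
```

Run:
```python
from h import *
for z in(71.5,75,80):
  print(z,proj("side",[583,156,z]),proj("scene",[583,156,z]),ray("side",[(267.3,243.8)],z),ray("scene",[(335,188.3)],z))
```

```text
71.5 [[266.4482932  249.08772462]] [[333.77052797 193.22375287]] [[582.45892284 138.40485402  71.5       ]] [[564.49787765 167.72209737  71.5       ]]
75 [[266.45614072 247.92299127]] [[333.87316272 192.18435734]] [[582.18140131 142.27518856  75.        ]] [[568.5646395  165.62219849  75.        ]]
80 [[266.46739937 246.25098707]] [[334.0204449  190.69211486]] [[581.78494198 147.8042379   80.        ]] [[574.37429929 162.62234296  80.        ]]
```

Request:
apply_moves(
  commands=[
    [1, 0, 0, 1, 0],
    [1, 0, 0, 0, 0],
  ],
)

```text
time_s: 4.58
eef_pos: [583.0, 156.0, 90.4]
ee_rot: [-0.0, 0.707, 0.707, -0.0]
force: [0.3, 0.9, 0.4]
grip_width: -0.001
grip_force: 0.0
```

Request:
apply_moves(
  commands=[
    [1, 0, 0, 1, 0],
    [1, 0, 0, 0, 0],
  ],
)

```text
time_s: 4.82
eef_pos: [583.0, 156.0, 89.4]
ee_rot: [-0.0, 0.707, 0.707, -0.0]
force: [1.1, 0.5, -0.8]
grip_width: 0.006
grip_force: 0.0
```

Request:
apply_moves(
  commands=[
    [1, 0, 0, 1, 0],
    [1, 0, 0, 0, 0],
  ],
)

```text
time_s: 5.08
eef_pos: [582.9, 156.0, 88.4]
ee_rot: [-0.0, 0.707, 0.707, -0.0]
force: [0.3, -0.1, -0.8]
grip_width: 0.001
grip_force: 0.0
```

Run:
```python
from h import *
a=imaging.capture("side")[190:265,217:317]
b=imaging.capture("scene")[145:220,285:385]
cv2.imwrite("pics/t2.png",cv2.resize(np.hstack([a,b]),None,fx=4,fy=4,interpolation=cv2.INTER_CUBIC))
s=sense();print(s["force"],s["eef_pos"],s["grip_width"])
```

```text
[ 0.97857231 -0.72388431  0.87600559] [582.99054925 155.98658077  88.46647838] 0.0046288571329424506
```

View pics/t2.png

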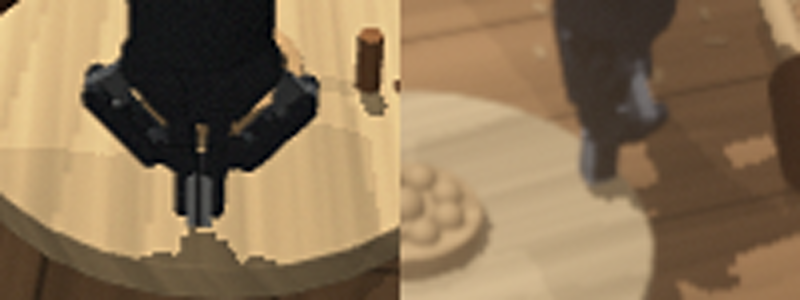

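The tip now appears at side row ~247 and scene row ~192, which puts it 2–4 mm above the face.

Request:
apply_moves(
  commands=[
    [1, 0, 0, 0.8, 0],
    [1, 0, 0, 0, 0],
  ],
)

```text
time_s: 5.42
eef_pos: [583.0, 156.0, 87.6]
ee_rot: [-0.0, 0.707, 0.707, -0.0]
force: [0.1, -0.1, 0.1]
grip_width: -0.002
grip_force: 0.0
```

Request:
apply_moves(
  commands=[
    [1, 0, 0, 0.8, 0],
    [1, 0, 0, 0, 0],
  ],
)

```text
time_s: 5.68
eef_pos: [583.0, 156.0, 86.8]
ee_rot: [-0.0, 0.707, 0.707, -0.0]
force: [0.1, 0.2, -0.3]
grip_width: -0.003
grip_force: 0.0
```

Request:
apply_moves(
  commands=[
    [1, 0, 0, 0.8, 0],
    [1, 0, 0, 0, 0],
  ],
)

```text
time_s: 5.92
eef_pos: [583.0, 156.0, 86.0]
ee_rot: [-0.0, 0.707, 0.707, -0.0]
force: [-0.7, 0.1, 0.6]
grip_width: 0.002
grip_force: 0.0
```

Request:
apply_moves(
  commands=[
    [1, 0, 0, 0.8, 0],
    [1, 0, 0, 0, 0],
  ],
)

```text
time_s: 6.18
eef_pos: [583.0, 156.0, 85.2]
ee_rot: [-0.0, 0.707, 0.707, -0.0]
force: [-0.9, -0.9, 0.4]
grip_width: -0.001
grip_force: 0.0
```

Request:
apply_moves(
  commands=[
    [1, 0, 0, 0.8, 0],
    [1, 0, 0, 0, 0],
  ],
)

```text
time_s: 6.42
eef_pos: [583.0, 156.0, 84.4]
ee_rot: [-0.0, 0.707, 0.707, -0.0]
force: [-0.3, -0.5, 0.0]
grip_width: -0.0
grip_force: 0.0
```

Request:
apply_moves(
  commands=[
    [1, 0, 0, 0.8, 0],
    [1, 0, 0, 0, 0],
  ],
)

```text
time_s: 6.68
eef_pos: [583.0, 156.0, 83.6]
ee_rot: [-0.0, 0.707, 0.707, -0.0]
force: [0.0, -0.4, 0.1]
grip_width: -0.002
grip_force: 0.0
```

Request:
apply_moves(
  commands=[
    [1, 0, 0, 0.8, 0],
    [1, 0, 0, 0, 0],
  ],
)

```text
time_s: 6.92
eef_pos: [583.0, 156.0, 82.8]
ee_rot: [-0.0, 0.707, 0.707, -0.0]
force: [-0.7, -0.2, -0.3]
grip_width: -0.003
grip_force: 0.0
```

Request:
apply_moves(
  commands=[
    [1, 0, 0, 0.8, 0],
    [1, 0, 0, 0, 0],
  ],
)

```text
time_s: 7.18
eef_pos: [583.0, 156.0, 82.0]
ee_rot: [-0.0, 0.707, 0.707, -0.0]
force: [0.4, 0.2, -0.4]
grip_width: 0.005
grip_force: 0.0
```

Request:
apply_moves(
  commands=[
    [1, 0, 0, 0.8, 0],
    [1, 0, 0, 0, 0],
  ],
)

```text
time_s: 7.42
eef_pos: [582.9, 156.0, 81.2]
ee_rot: [-0.0, 0.707, 0.707, -0.0]
force: [0.7, 0.1, -0.3]
grip_width: -0.002
grip_force: 0.0
```

Run:
```python
from h import *
a=imaging.capture("side")[190:265,217:317]
b=imaging.capture("scene")[145:220,285:385]
cv2.imwrite("pics/t3.png",cv2.resize(np.hstack([a,b]),None,fx=4,fy=4,interpolation=cv2.INTER_CUBIC))
s=sense();print(s["force"],s["eef_pos"],s["grip_width"])
```

```text
[-0.21070188 -0.04696005 -0.60435955] [583.00590371 155.99073169  81.28850827] 0.001190747065309291
```

View pics/t3.png

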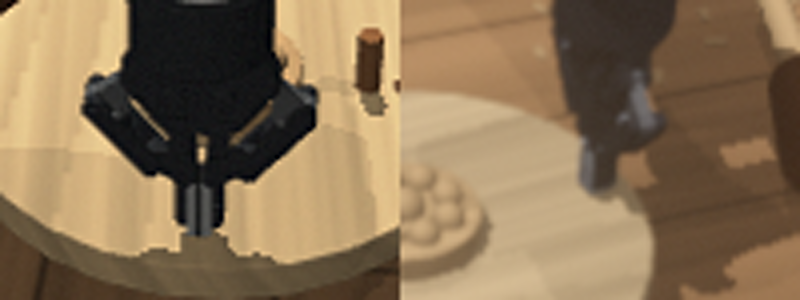

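The tip is now at side row ~249 and scene row ~193, and its shadow nearly meets it, so contact should come very soon.

Request:
apply_moves(
  commands=[
    [1, 0, 0, 0.7, 0],
    [1, 0, 0, 0, 0],
  ],
)

```text
time_s: 7.78
eef_pos: [583.0, 156.0, 80.5]
ee_rot: [-0.0, 0.707, 0.707, -0.0]
force: [0.2, 0.2, -0.8]
grip_width: 0.0
grip_force: 0.0
```

Request:
apply_moves(
  commands=[
    [1, 0, 0, 0.7, 0],
    [1, 0, 0, 0, 0],
  ],
)

```text
time_s: 8.02
eef_pos: [583.0, 156.0, 79.8]
ee_rot: [-0.0, 0.707, 0.707, -0.0]
force: [0.3, 0.1, 0.2]
grip_width: -0.001
grip_force: 0.0
```

Request:
apply_moves(
  commands=[
    [1, 0, 0, 0.7, 0],
    [1, 0, 0, 0, 0],
  ],
)

```text
time_s: 8.28
eef_pos: [583.0, 156.0, 79.1]
ee_rot: [-0.0, 0.707, 0.707, -0.0]
force: [-0.6, -0.1, -0.8]
grip_width: 0.003
grip_force: 0.0
```

Request:
apply_moves(
  commands=[
    [1, 0, 0, 0.7, 0],
    [1, 0, 0, 0, 0],
  ],
)

```text
time_s: 8.52
eef_pos: [583.0, 156.0, 78.4]
ee_rot: [-0.0, 0.707, 0.707, -0.0]
force: [-0.6, -0.2, 0.0]
grip_width: 0.0
grip_force: 0.0
```

Request:
apply_moves(
  commands=[
    [1, 0, 0, 0.8, 0],
    [1, 0, 0, 0, 0],
  ],
)

```text
time_s: 8.78
eef_pos: [583.0, 156.0, 77.6]
ee_rot: [-0.0, 0.707, 0.707, -0.0]
force: [-0.2, -0.3, 0.2]
grip_width: -0.002
grip_force: 0.0
```

Request:
apply_moves(
  commands=[
    [1, 0, 0, 0.8, 0],
    [1, 0, 0, 0, 0],
  ],
)

```text
time_s: 9.02
eef_pos: [583.0, 156.0, 76.8]
ee_rot: [-0.0, 0.707, 0.707, -0.0]
force: [0.6, -0.9, 0.1]
grip_width: -0.002
grip_force: 0.0
```

Request:
apply_moves(
  commands=[
    [1, 0, 0, 0.8, 0],
    [1, 0, 0, 0, 0],
  ],
)

```text
time_s: 9.28
eef_pos: [583.0, 156.0, 76.0]
ee_rot: [-0.0, 0.707, 0.707, -0.0]
force: [0.8, 0.8, -0.4]
grip_width: -0.0
grip_force: 0.0
```

Request:
apply_moves(
  commands=[
    [1, 0, 0, 0.8, 0],
    [1, 0, 0, 0, 0],
  ],
)

```text
time_s: 9.52
eef_pos: [583.2, 156.0, 75.6]
ee_rot: [0.0, 0.707, 0.707, 0.0]
force: [-0.6, -0.0, 2.6]
grip_width: 0.002
grip_force: 1.3
```

Request:
apply_moves(
  commands=[
    [1, 0, 0, 1, 0],
    [1, 0, 0, 0, 0],
  ],
)

```text
time_s: 9.78
eef_pos: [583.9, 156.0, 75.6]
ee_rot: [0.001, 0.707, 0.707, 0.001]
force: [-1.0, 0.4, 9.5]
grip_width: -0.001
grip_force: 4.2
```

Request:
apply_moves(
  commands=[
    [1, 0, 0, 1, 0],
    [1, 0, 0, 0, 0],
  ],
)

```text
time_s: 10.02
eef_pos: [584.5, 156.0, 75.5]
ee_rot: [0.002, 0.707, 0.707, 0.002]
force: [-0.4, 0.0, 14.1]
grip_width: 0.002
grip_force: 6.8
```

Contact is at TCP z ≈ 75.6, with a stiffness of about 6 N/mm. Next I'll lift, go to the +y side of the peg and flick.

Request:
apply_moves(
  commands=[
    [1, 0, 0, -36, 0],
    [1, 0, 0, -36, 0],
    [1, -24, -22, 0, 0],
    [1, -24, -22, 0, 0],
    [1, -23, -21, 0, 0],
    [1, -23, -21, 0, 0],
    [1, 0, 0, 30, 0],
    [1, 0, 0, 30, 0],
    [1, 0, 0, 0, 0],
  ],
)

```text
time_s: 11.15
eef_pos: [495.8, 62.1, 83.8]
ee_rot: [-0.002, 0.707, 0.707, -0.001]
force: [0.4, 0.7, 0.3]
grip_width: -0.004
grip_force: 0.0
```

Run:
```python
from h import *
a=imaging.capture("side")[130:270,180:360]
b=imaging.capture("scene")[130:270,200:380]
cv2.imwrite("pics/t4.png",cv2.resize(np.hstack([a,b]),None,fx=2.2,fy=3,interpolation=cv2.INTER_CUBIC))
```

```text
(no output)
```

View pics/t4.png

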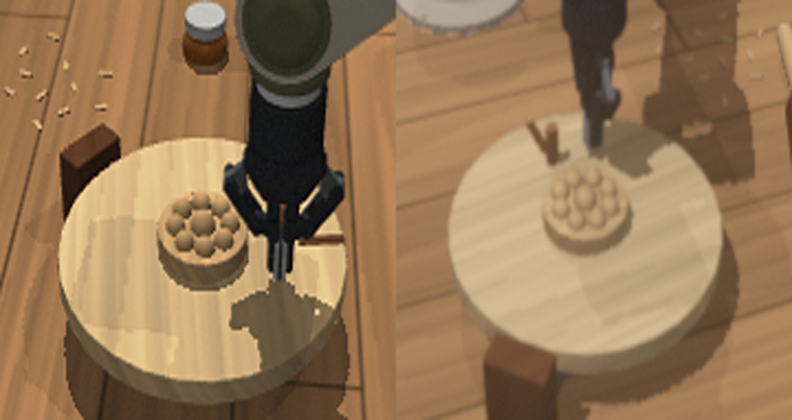

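The finger stands on the +y side of the peg and in line with it: peg at (550,145), finger at (597,140) in the right half. Now the flick.

Request:
apply_moves(
  commands=[
    [1, -12, 0, 0, 0],
    [1, -18, 0, 0, 0],
    [1, -18, 0, 0, 0],
    [1, -18, 0, 0, 0],
    [1, 0, 0, 0, 0],
    [1, 12, 0, 0, 0],
    [1, 0, 0, -35, 0],
    [1, 0, 0, -30, 0],
    [1, 30, 20, 0, 0],
    [1, 40, 22, 0, 0],
    [1, 40, 22, 0, 0],
    [1, 38, 22, 0, 0],
    [1, 0, 0, 35, 0],
    [1, 0, 0, 26, 0],
    [1, 0, 0, 4, 0],
    [1, 0, 0, 0, 0],
  ],
)

```text
time_s: 13.25
eef_pos: [583.1, 156.7, 86.1]
ee_rot: [0.0, 0.707, 0.707, 0.0]
force: [0.4, -0.5, 0.5]
grip_width: -0.001
grip_force: 0.0
```

```bash
cat > t.py <<'E'
from h import *
H=np.array([583,21.3])
def ang(name="scene"):
    t=sense()["time_s"];a=imaging.capture(name).astype(int)
    g,X=np.mgrid[-160:161,-160:161];r=np.hypot(g,X);
    Y,X=g[(r>108)&(r<155)],X[(r>108)&(r<155)]
    off=np.array([2,-1.]) if name=="scene" else np.array([-2.5,1.2])
    W=np.c_[X+H[0]+off[0],Y+H[1]+off[1],np.full(len(X),75.)]
    uv=proj(name,W).astype(np.float32)
    px=cv2.remap(a.astype(np.uint8),uv[:,0].copy(),uv[:,1].copy(),cv2.INTER_LINEAR).reshape(-1,3).astype(float)
    m=(px[:,2]-px[:,0]>25)&(px[:,2]<170)&(px[:,0]<75)&(px[:,1]<.72*px[:,2])
    th=np.arctan2(Y[m],X[m]);
    c=np.exp(1j*th);mid=np.angle(c.mean()) if m.any() else np.nan
    d=np.angle(c*np.exp(-1j*mid));k=abs(d)<.35
    return t,np.degrees(mid+np.median(d[k])) if m.any() else np.nan,m.sum(),np.degrees(d.std()) if m.any() else 0
if __name__=="__main__":
    import sys
    for i in range(int(sys.argv[1])):
        print(*np.round(ang(),3),*(np.round(ang("side"),3) if len(sys.argv)>2 else []))
    print(sense()["eef_pos"].round(2),sense()["force"].round(1))
E
python3 t.py 3 s
python3 - <<'E'
from h import *
E
```

```text
Traceback (most recent call last):
  File "t.py", line 19, in <module>
    print(*np.round(ang(),3),*(np.round(ang("side"),3) if len(sys.argv)>2 else []))
                    ~~~^^
  File "t.py", line 10, in ang
    px=cv2.remap(a.astype(np.uint8),uv[:,0].copy(),uv[:,1].copy(),cv2.INTER_LINEAR).reshape(-1,3).astype(float)
       ~~~~~~~~~^^^^^^^^^^^^^^^^^^^^^^^^^^^^^^^^^^^^^^^^^^^^^^^^^^^^^^^^^^^^^^^^^^^
cv2.error: OpenCV(4.12.0) /io/opencv/modules/imgproc/src/imgwarp.cpp:1713: error: (-215:Assertion failed) dst.cols < SHRT_MAX && dst.rows < SHRT_MAX && src.cols < SHRT_MAX && src.rows < SHRT_MAX in function 'remap'
```

```bash
python3 - <<'E'
s=open('t.py').read()
i=s.index("    px=");j=s.index("\n",i)
s=s[:i]+"    q=np.rint(uv).astype(int);px=a[q[:,1],q[:,0]].astype(float);cv2.imwrite(f'pics/last_{name}.png',a)"+s[j:]
open('t.py','w').write(s)
E
python3 t.py 3 s
```

```text
13.3 17.941 214.0 0.697 13.35 22.684 448.0 1.333
13.4 27.897 192.0 0.68 13.45 32.168 446.0 1.3
13.5 37.569 155.0 0.607 13.55 41.785 447.0 1.3
[583.21 155.96  85.81] [ 0.1 -0.2  0.3][ WARN:0@4.869] global loadsave.cpp:1063 imwrite_ Unsupported depth image for selected encoder is fallbacked to CV_8U.
```

Request:
apply_moves(
  commands=[
    [1, 0, 0, 5, 0],
    [1, 0, 0, 3, 0],
    [1, 0, 0, 0, 0],
    [1, 0, 0, 0, 0],
    [1, 0, 0, 0, 0],
    [1, 0, 0, 0, 0],
  ],
)

```text
time_s: 14.35
eef_pos: [583.1, 156.0, 77.4]
ee_rot: [0.0, 0.707, 0.707, 0.0]
force: [-0.0, 0.0, 0.3]
grip_width: 0.007
grip_force: 0.0
```

```bash
python3 t.py 2 s 2>/dev/null
```

```text
14.35 115.887 167.0 6.22 14.4 118.921 412.0 1.24
14.45 124.413 191.0 4.842 14.5 127.557 440.0 1.256
[583.01 155.99  77.32] [ 0.7 -1.   0.4]
```

Request:
apply_moves(
  commands=[
    [1, 0, 0, 0, 0],
    [1, 0, 0, 0, 0],
    [1, 0, 0, 0, 0],
    [1, 0, 0, 0, 0],
    [1, 0, 0, 0, 0],
    [1, 0, 0, 0, 0],
    [1, 0, 0, 0, 0],
    [1, 0, 0, 0, 0],
  ],
)

```text
time_s: 15.55
eef_pos: [583.0, 156.0, 77.3]
ee_rot: [0.0, 0.707, 0.707, -0.0]
force: [-0.0, 0.9, -0.2]
grip_width: 0.0
grip_force: 0.0
```

```bash
python3 t.py 2 s 2>/dev/null
```

```text
15.55 -146.834 107.0 5.329 15.6 -135.744 899.0 8.273
15.65 -138.93 96.0 6.108 15.7 -127.966 910.0 7.119
[583.01 155.99  77.31] [ 0.2 -0.3 -0.6]
```

Request:
apply_moves(
  commands=[
    [1, 0, 0, 0, 0],
    [1, 0, 0, 0, 0],
    [1, 0, 0, 0, 0],
    [1, 0, 0, 0, 0],
    [1, 0, 0, 0, 0],
    [1, 0, 0, 0, 0],
    [1, 0, 0, 0, 0],
    [1, 0, 0, 0, 0],
    [1, 0, 0, 0, 0],
    [1, 0, 0, 0, 0],
    [1, 0, 0, 0, 0],
  ],
)

```text
time_s: 17.12
eef_pos: [583.0, 156.0, 77.3]
ee_rot: [0.0, 0.707, 0.707, 0.0]
force: [0.1, -0.8, -0.1]
grip_width: 0.001
grip_force: 0.0
```

```bash
python3 t.py 2 s 2>/dev/null
```

```text
17.125 -33.565 268.0 0.823 17.175 -31.915 939.0 8.62
17.225 -26.984 264.0 0.788 17.275 -25.382 897.0 9.73
[582.98 155.98  77.28] [ 0.2 -0.   0.7]
```

Request:
apply_moves(
  commands=[
    [1, 0, 0, 0, 0],
    [1, 0, 0, 0, 0],
    [1, 0, 0, 0, 0],
    [1, 0, 0, 0, 0],
    [1, 0, 0, 0, 0],
    [1, 0, 0, 0, 0],
    [1, 0, 0, 0, 0],
    [1, 0, 0, 0, 0],
    [1, 0, 0, 0, 0],
    [1, 0, 0, 0, 0],
    [1, 0, 0, 0, 0],
  ],
)

```text
time_s: 18.7
eef_pos: [583.0, 156.0, 77.3]
ee_rot: [-0.0, 0.707, 0.707, -0.0]
force: [-0.2, 0.5, -0.2]
grip_width: -0.003
grip_force: 0.0
```

```bash
python3 t.py 2 s 2>/dev/null
```

```text
18.7 61.421 156.0 0.667 18.75 63.263 484.0 8.013
18.8 66.854 103.0 0.542 18.85 68.591 472.0 1.344
[583.02 156.    77.31] [-0.3 -0.9  0.2]
```

```bash
cat > fit.py <<'E'
import numpy as np,sys
from scipy.optimize import least_squares as ls
S=[(13.3,17.94),(13.4,27.9),(13.5,37.57),(15.55,213.17),(15.65,221.07),(17.125,326.44),(17.225,333.02),(18.7,421.42),(18.8,426.85)]
D=[(13.35,22.68),(13.45,32.17),(13.55,41.79),(14.4,118.92),(14.5,127.56),(18.85,428.59)]
S+=eval(sys.argv[1]) if len(sys.argv)>1 else []
A=np.array([(t,x,0) for t,x in S]+[(t,x,1) for t,x in D])
def th(t,p,t0=13.3):
    k,b=p[2],p[3];s=t-t0;return p[0]+np.degrees(((p[1]+b/k)*(1-np.exp(-k*s)))/k-b/k*s)
for fix in(None,1/16.):
    f=lambda p:np.r_[(th(A[:,0],p)-A[:,1]+p[4]*A[:,2]),(p[2]-1/16)/.004*1,(p[3]-.06)/.01]
    if fix:f=lambda p,g=f:np.r_[g(p),(p[2]-fix)*1e5]
    r=ls(f,[18,1.7,.0625,.06,0]);p=r.x;print(p.round(4),r.fun.round(1))
    om=lambda t:(p[1]+p[3]/p[2])*np.exp(-p[2]*(t-13.3))-p[3]/p[2]
    T=np.arange(13.3,40,.001);e=T[om(T)>0][-1];print("stop t,ang",e,th(e,p)-360)
    for a in(-41,-40,-39,-38):
        i=np.where((th(T,p)>a+720)&(om(T)>0))[0];print(a,T[i[0]] if len(i) else None,om(T[i[0]]) if len(i) else '')
E
python3 fit.py
```

```text
[18.1987  1.6864  0.0614  0.0548 -0.3669] [ 0.3 -0.1 -0.2  0.5  0.3 -0.1 -0.2 -0.2 -0.2 -0.   0.1 -0.1 -0.2 -0.2
  0.4 -0.3 -0.5]
stop t,ang 30.58399999999042 348.24128066987805
-41 26.45099999999271 0.2577920965431931
-40 26.519999999992674 0.25293015915367334
-39 26.588999999992637 0.2480887749848858
-38 26.659999999992596 0.24312842473940777
[18.1864  1.6871  0.0625  0.0535 -0.3684] [ 0.2 -0.1 -0.2  0.5  0.3 -0.1 -0.2 -0.3 -0.2 -0.   0.  -0.1 -0.2 -0.1
  0.4 -0.  -0.7 -0. ]
stop t,ang 30.72499999999034 350.4558790995692
-41 26.39899999999274 0.2656792231329955
-40 26.464999999992706 0.2610628148845985
-39 26.531999999992667 0.25639589819009145
-38 26.60099999999263 0.25161005345746046
```

Run:
```python
from h import *
for n,box,hub in(("scene",(235,235,285,285),(585,20.3)),("side",(200,165,240,205),(580.5,22.5))):
    a=cv2.imread(f"pics/{n}.png");x0,y0,x1,y1=box;c=a[y0:y1,x0:x1].astype(int)
    R=c[...,2];m=(R<115)&(c[...,0]<60)
    q=R[m];th,_=cv2.threshold(q.astype(np.uint8),0,255,cv2.THRESH_OTSU)
    mm=(m&(R>th)).astype(np.uint8);k,l,st,ce=cv2.connectedComponentsWithStats(mm);i=1+st[1:,4].argmax()
    b=ray(n,ce[i]+[x0,y0],86)[0,:2]
    P=np.argwhere(l==i)[:,::-1]+[x0,y0];w=ray(n,P,86)[:,:2].astype(np.float32);v=w.mean(0)-hub
    print(n,th,st[i],b-hub,"cent ang",np.degrees(np.arctan2(v[1],v[0])),np.hypot(*v),cv2.minAreaRect(w))
```

```text
scene 91.0 [ 34  20  16  27 248] [209.20471518 -86.59649767] cent ang -22.479918101502296 226.1085412052907 ((796.5350952148438, -67.16188049316406), (27.334278106689453, 76.74526977539062), 63.6866455078125)
side 66.0 [  7   6  28  15 178] [ 143.53103854 -114.19569233] cent ang -38.56172406463849 183.44523044221327 ((720.6333618164062, -89.25680541992188), (67.815185546875, 40.00973129272461), 48.94784927368164)
```

Request:
apply_moves(
  commands=[
    [1, 0, 0, 0, 0],
    [1, 0, 0, 0, 0],
    [1, 0, 0, 0, 0],
    [1, 0, 0, 0, 0],
    [1, 0, 0, 0, 0],
    [1, 0, 0, 0, 0],
    [1, 0, 0, 0, 0],
    [1, 0, 0, 0, 0],
    [1, 0, 0, 0, 0],
    [1, 0, 0, 0, 0],
    [1, 0, 0, 0, 0],
    [1, 0, 0, 0, 0],
    [1, 0, 0, 0, 0],
    [1, 0, 0, 0, 0],
    [1, 0, 0, 0, 0],
    [1, 0, 0, 0, 0],
    [1, 0, 0, 0, 0],
    [1, 0, 0, 0, 0],
    [1, 0, 0, 0, 0],
    [1, 0, 0, 0, 0],
  ],
)

```text
time_s: 21.4
eef_pos: [583.0, 156.0, 77.3]
ee_rot: [-0.0, 0.707, 0.707, -0.0]
force: [-0.2, 0.6, 0.4]
grip_width: -0.001
grip_force: 0.0
```

```bash
python3 t.py 2 s 2>/dev/null
```

```text
21.4 -178.251 279.0 2.522 21.45 -175.88 474.0 11.061
21.5 -174.508 252.0 2.526 21.55 -172.147 617.0 11.913
[583.01 155.99  77.29] [ 0.7  0.5 -0.6]
```

Request:
apply_moves(
  commands=[
    [1, 0, 0, 0, 0],
    [1, 0, 0, 0, 0],
    [1, 0, 0, 0, 0],
    [1, 0, 0, 0, 0],
    [1, 0, 0, 0, 0],
    [1, 0, 0, 0, 0],
    [1, 0, 0, 0, 0],
    [1, 0, 0, 0, 0],
    [1, 0, 0, 0, 0],
    [1, 0, 0, 0, 0],
    [1, 0, 0, 0, 0],
    [1, 0, 0, 0, 0],
    [1, 0, 0, 0, 0],
    [1, 0, 0, 0, 0],
    [1, 0, 0, 0, 0],
    [1, 0, 0, 0, 0],
  ],
)

```text
time_s: 23.6
eef_pos: [583.0, 156.0, 77.3]
ee_rot: [0.0, 0.707, 0.707, 0.0]
force: [0.3, -0.4, -0.3]
grip_width: 0.002
grip_force: 0.0
```

```bash
python3 t.py 2 s 2>/dev/null
```

```text
23.6 -110.323 162.0 0.537 23.65 -107.547 632.0 2.121
23.7 -107.722 128.0 0.921 23.75 -105.789 473.0 1.423
[582.99 155.98  77.29] [-0.7  0.4  0. ]
```

```bash
python3 fit.py "[(21.4,541.75),(21.5,545.49),(23.6,609.68),(23.7,612.28)]"
```

```text
[17.7519  1.7027  0.0602  0.0627 -0.1617] [-0.2 -0.4 -0.5  1.2  1.   0.2  0.1 -1.1 -1.2  0.5  0.4  0.1 -0.  -0.2
 -0.1 -0.1  0.4  0.4 -0.4 -0.6  0.3]
stop t,ang 29.385999999991085 317.61412748272835
-41 None 
-40 None 
-39 None 
-38 None 
[17.6925  1.7055  0.0625  0.0605 -0.1577] [-0.2 -0.5 -0.5  1.3  1.1  0.3  0.2 -1.2 -1.2  0.3  0.3  0.2  0.1 -0.3
 -0.1 -0.1  0.4  0.5 -0.5 -0.   0.  -0. ]
stop t,ang 29.55799999999099 319.78505570141465
-41 28.88999999999136 0.04126082939810771
-40 None 
-39 None 
-38 None
```

Request:
apply_moves(
  commands=[
    [1, 0, 0, 0, 0],
    [1, 0, 0, 0, 0],
    [1, 0, 0, 0, 0],
    [1, 0, 0, 0, 0],
    [1, 0, 0, 0, 0],
    [1, 0, 0, 0, 0],
    [1, 0, 0, 0, 0],
    [1, 0, 0, 0, 0],
    [1, 0, 0, 0, 0],
    [1, 0, 0, 0, 0],
    [1, 0, 0, 0, 0],
    [1, 0, 0, 0, 0],
  ],
)

```text
time_s: 25.3
eef_pos: [583.0, 156.0, 77.3]
ee_rot: [-0.0, 0.707, 0.707, -0.0]
force: [-0.0, -0.2, 0.4]
grip_width: -0.0
grip_force: 0.0
```

```bash
python3 t.py 2 s 2>/dev/null
python3 - <<'E'
import cv2,numpy as np
a=cv2.imread("pics/last_side.png")[160:290,190:350];b=cv2.imread("pics/last_scene.png")[165:285,220:360]
cv2.imwrite("pics/v9.png",cv2.resize(b,None,fx=5,fy=5,interpolation=cv2.INTER_CUBIC))
E
```

```text
25.3 -74.26 190.0 0.69 25.35 -109.255 1.0 0.0
25.4 -72.719 211.0 0.725 25.45 nan 0.0 0.0
[582.99 155.98  77.28] [-0.3 -0.5  0.3]
```

View pics/v9.png

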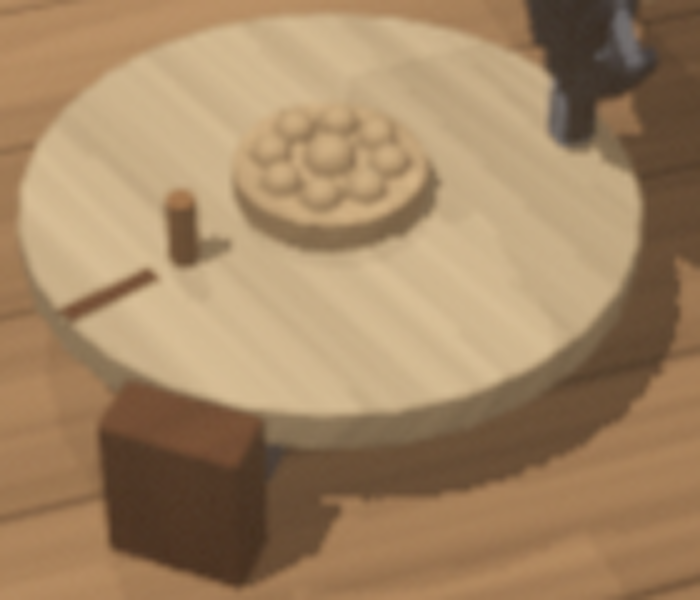

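The view shows the mark from (65,313) to (155,272), approaching the block at (185,420), with the hand clear at upper right. The wheel is slow, so I'll refit to see whether it reaches the block.

Run:
```python
import numpy as np
from scipy.optimize import least_squares as ls
P=np.array([(17.125,326.44),(17.225,333.02),(18.7,421.42),(18.8,426.85),(21.4,541.75),(21.5,545.49),(23.6,609.68),(23.7,612.28),(25.3,645.74),(25.4,647.28)])
for lo in(0,2,4,6):
  for k in(.0625,.058):
    Q=P[lo:]
    th=lambda t,p:p[0]+np.degrees((p[1]+p[2]/k)*(1-np.exp(-k*(t-23.6)))/k-p[2]/k*(t-23.6))
    r=ls(lambda p:np.r_[th(Q[:,0],p)-Q[:,1],(p[2]-.06)/.005],[610,.4,.06]);p=r.x
    T=np.arange(23.6,36,.01);a=th(T,p);i=a.argmax();print(lo,k,p.round(3),r.fun.round(1),"stop",T[i].round(2),a[i].round(1)-720)
```

```text
0 0.0625 [6.09975e+02 4.36000e-01 6.10000e-02] [ 0.6  0.4 -0.9 -1.   0.5  0.4  0.3  0.2 -0.3 -0.2  0.1] stop 29.55 -40.299999999999955
0 0.058 [6.10028e+02 4.37000e-01 6.30000e-02] [ 0.7  0.5 -1.  -1.1  0.4  0.4  0.3  0.2 -0.3 -0.2  0.6] stop 29.41 -41.299999999999955
2 0.0625 [6.09681e+02 4.39000e-01 5.80000e-02] [-0.  -0.2  0.2  0.1  0.  -0.1 -0.1  0.  -0.4] stop 29.81 -37.200000000000045
2 0.058 [6.09668e+02 4.40000e-01 6.00000e-02] [ 0.1 -0.1  0.1  0.  -0.  -0.1 -0.1  0.1 -0. ] stop 29.72 -37.700000000000045
4 0.0625 [6.09798e+02 4.39000e-01 6.00000e-02] [ 0.  -0.1  0.1  0.  -0.1  0.  -0.1] stop 29.66 -38.799999999999955
4 0.058 [6.09693e+02 4.40000e-01 6.00000e-02] [ 0.1 -0.   0.  -0.1 -0.1  0.1  0. ] stop 29.69 -38.0
6 0.0625 [6.0973e+02 4.4100e-01 6.0000e-02] [ 0.1 -0.  -0.1  0.1  0. ] stop 29.64 -38.700000000000045
6 0.058 [6.09735e+02 4.39000e-01 6.00000e-02] [ 0.1 -0.1 -0.1  0.1  0. ] stop 29.7 -38.0
```

Request:
apply_moves(
  commands=[
    [1, 0, 0, 0, 0],
    [1, 0, 0, 0, 0],
    [1, 0, 0, 0, 0],
    [1, 0, 0, 0, 0],
    [1, 0, 0, 0, 0],
    [1, 0, 0, 0, 0],
    [1, 0, 0, 0, 0],
    [1, 0, 0, 0, 0],
    [1, 0, 0, 0, 0],
    [1, 0, 0, 0, 0],
    [1, 0, 0, 0, 0],
    [1, 0, 0, 0, 0],
    [1, 0, 0, 0, 0],
    [1, 0, 0, 0, 0],
    [1, 0, 0, 0, 0],
    [1, 0, 0, 0, 0],
  ],
)

```text
time_s: 27.5
eef_pos: [583.0, 156.0, 77.3]
ee_rot: [-0.0, 0.707, 0.707, -0.0]
force: [1.3, -1.0, 0.5]
grip_width: 0.005
grip_force: 0.0
```

```bash
python3 t.py 2 2>/dev/null
```

```text
27.5 -46.975 273.0 0.824
27.55 -46.603 266.0 0.8
[582.99 155.99  77.3 ] [ 0.8 -0.2  0.1]
```

Request:
apply_moves(
  commands=[
    [1, 0, 0, 0, 0],
    [1, 0, 0, 0, 0],
    [1, 0, 0, 0, 0],
    [1, 0, 0, 0, 0],
    [1, 0, 0, 0, 0],
    [1, 0, 0, 0, 0],
  ],
)

```text
time_s: 28.35
eef_pos: [583.0, 156.0, 77.3]
ee_rot: [-0.0, 0.707, 0.707, -0.0]
force: [0.4, 0.7, 0.4]
grip_width: -0.004
grip_force: 0.0
```

```bash
python3 t.py 2 2>/dev/null
```

```text
28.35 -41.76 279.0 0.83
28.4 -41.617 280.0 0.846
[582.99 155.97  77.29] [-0.1 -0.1 -0.1]
```

Request:
apply_moves(
  commands=[
    [1, 0, 0, 0, 0],
    [1, 0, 0, 0, 0],
    [1, 0, 0, 0, 0],
    [1, 0, 0, 2, 0],
    [1, 0, 0, 2, 0],
    [1, 0, 0, 0, 0],
    [1, 0, 0, 0, 0],
    [1, 0, 0, 0, 0],
  ],
)

```text
time_s: 29.45
eef_pos: [584.6, 156.0, 75.5]
ee_rot: [0.002, 0.707, 0.707, 0.002]
force: [0.1, -0.6, 12.3]
grip_width: 0.0
grip_force: 6.5
```

```bash
python3 t.py 2 2>/dev/null;python3 - <<'E'
import cv2
b=cv2.imread("pics/last_scene.png")[165:285,220:360]
cv2.imwrite("pics/v10.png",cv2.resize(b,None,fx=5,fy=5,interpolation=cv2.INTER_CUBIC))
E
```

```text
29.45 -40.314 287.0 0.872
29.5 -40.289 282.0 0.836
[584.57 155.99  75.53] [ 0.3 -0.  13.4]
```

View pics/v10.png

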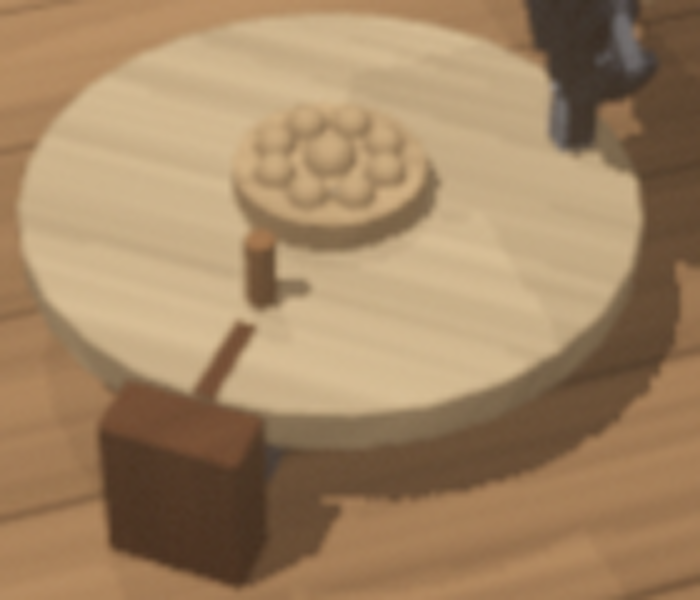

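The mark's outer end meets the block's near edge at about (200,395), and the middle of that edge is at about (197,398), so it is square. Now I'll take the hand away.

Request:
apply_moves(
  commands=[
    [1, 0, 0, -2, 0],
    [1, 0, 0, -3, 0],
    [1, 0, 0, -20, 0],
    [1, 0, 0, -40, 0],
    [1, 0, 0, -40, 0],
    [1, 0, 0, -30, 0],
    [1, 0, 0, 0, 0],
    [1, 0, 0, 0, 0],
    [1, 0, 0, 0, 0],
    [1, 0, 0, 0, 0],
  ],
)

```text
time_s: 30.8
eef_pos: [582.8, 156.0, 207.5]
ee_rot: [-0.0, 0.707, 0.707, -0.001]
force: [-0.1, 0.5, -0.3]
grip_width: -0.003
grip_force: 0.0
```

```bash
python3 t.py 2 2>/dev/null; python3 -c "
from rig import ctrl
print(ctrl.finish_job())"
```

```text
30.8 -37.049 303.0 0.882
30.85 -37.036 299.0 0.887
[582.91 155.97 207.85] [ 0.6 -0.1 -0.1]
the job is handed in; nothing more can be done
None
```

The job is handed in at about 31 s, but the wheel moved slightly as I lifted the finger: it was braked about 1° short of the block and now stands about 2° past it (1° or so of measuring error), apparently at rest. One flick sent it past the block twice, it stopped on the third pass, the hand is clear, and I handed in without correcting the shift.

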